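# Seat the tube block in the shaker's retaining pocket

### The arm

A 6-joint arm with a two-finger parallel gripper is mounted at the origin on the work surface. World frame = base frame: x ahead of the robot, y to its left, z up, the work surface at z = 0. Lengths are in m, angles in rad, forces in N, time in s.
With the tool pointing down it reaches from about 0.375 to 0.975 m from the base axis. Payload 3.8 kg.
Tool frame: the origin (TCP) lies at the centre of the arm's flange, where the gripper is bolted on; the fingertips stand 166 mm ahead of it and the grasp point (between the pads) lies 147 mm ahead of it; z points along the fingers, y is the direction in which the jaws open and shut (so a half turn about z gives the same grasp; the last joint's range is limited). The gripper opens to 88 mm and grips with 3 to 60 N. Pads are 18 mm wide; open, the fingers measure 123 mm over their backs; the gripper's body (75 mm by 187 mm) begins 45 mm behind the grasp point.
Start: joints at [1.086, 0.264, 1.604, -0, 1.274, -0.037], TCP at [0.292, 0.608, 0.405] pointing down, gripper open.
Joint ranges: [-2.63, 2.63], [-0.94, 2.18], [0.31, 2.57], [-1.31, 4.45], [0, 2.66], [-2.55, 2.55]. Speed limits (rad/s): [2.57, 2.57, 3.14, 3.14, 3.14, 3.14].

### API

Orientations are given as a unit quaternion [x, y, z, w].
In Python, from station import env, optics gives the robot as it stands.
- The arm moves only by the tool send_rows, never from a script. Its argument "moves" is a list of rows, each a list of 2 entries, a list of its own where there are three numbers: the shift along the world's x, y, z in mm, then the turn about the world's z in rad. In form: [[[tx, ty, tz], turn], ...]. A call has 1 to 12 rows; each row is the pose to reach, as a shift and turn from the pose commanded when the call began; what a row does not reach only later rows make up. A row lasts 1/10 s, in which the tool goes at most 50 mm and 8.59 degrees, less where a joint would pass 70% of its speed; a pose out of reach is approached as far as the arm can. A call with a gripper value outside its range is refused whole. "hand" is the finger opening in mm, from 0 to 88.1, set as the call begins (left out, the last holds). The fingers move at their own pace and stop on an object; "grip_force" is the grip in N (left out, the last holds). Time passes only in rows, so rows that repeat a pose let the fingers close. It gives the time, the measured TCP pose, the force and the opening at its end, in the units of the state.
- env.read_state(): the state, without advancing time (a new reading comes with each control period).
- optics.capture(name): name is "side" or "top"; returns (picture, depth): 420x560x3 uint8, red, green, blue; 420x560 float32, m along the optical axis (not along the pixel's ray), 0 where there is no reading.
- optics.get_calibration(name): a dict with "fov_y" (degrees; the focal length in pixels is half the picture's height over the tangent of half this angle, whatever the lens; pixels are square), "cx", "cy" (the principal point, pixels), "distortion" ([k1, k2, p1, p2, k3] as OpenCV has them; the pictures are not rectified), "pose" (4x4, takes a point from camera to world coordinates). Camera axes: x right, y down, z forward; pixel columns grow to the right and rows downward; lengths in m; the calibration is good to about 2 mm. A picture is of the moment at which its call begins. get_calibration takes no time and is no camera call.
- env.finish_job(): hands the job in, once; it reports no verdict.
The state is a dict: "time": time; "joints": joint angles; "qd": joint speeds; "effort": joint torques, N m; "tcp_pos": TCP position; "orientation": TCP orientation; "wrist_force": force on the tool from outside, world axes, zero at the start; "ft_torque": the same for the moment, N m; "opening": opening from 0.0 (shut) to 1.0 (fully open).
Only numpy, scipy, OpenCV 4.12 (cv2) and the standard library are available. Lean on these libraries where they do the work, as an engineer would, in place of code of your own. Each camera call takes 0.05 s, during which the arm holds its last target.

### The job

Load the turquoise tube block into the shaker: slide its metal toe sideways under the platform's dark retaining lip, against the spring in there, until its heel drops off the yellow ledge into the pocket, and leave it lying flat and fully down, held by the spring. Keep the block upright, push gently (never more than 30 N on the shaker) and leave the cork ring, red cup and amber jar where they are.

Things in the scene. Friction and masses are not known exactly. Their poses are not given: they have to be found in the camera images.
- block: Loose tube block, 0.36 to 0.6 kg. Aluminium base plate 110 (x) x 95 (y) x 8 mm; origin at the centre of its underside, z up. On it a turquoise body, x -50 to +22, top 36 mm above the origin. Capped white tubes stand 12 mm higher in two rows, inner edges at |y| = 30. The heel is the plate's edge at x = -55.
- block_toe (a point): Middle of the lower edge of the block's toe end, at x = +55 in the block's frame: the toe is the 8 mm plate sticking 33 mm out of the turquoise body at the +x end.
- block_grip (a point): Point in the white upright lifting fin, at x = -8, y = 0, 60 mm above the block's underside. The fin is 12 mm thick (block x), 50 mm wide (block y), from 36 to 79 mm above the underside: pinch it from above, fingers closing along the block's x.
- shaker: Blue reciprocating shaker, fixed: housing 280 (x) x 200 (y) x 50 mm, origin at the centre of its underside, z up. The block goes in along the shaker's +x, block x along shaker x. The aluminium platform on top is braked anywhere in a stroke of +-15 mm along x; its place is NOT measured: feel for it. The mid_ points stay on the housing and tell only the mid-stroke places.
- mid_ledge (a point): Top of the inner edge of the yellow entry ledge, were the platform at mid-stroke: x = -55, z = 71 mm in the shaker's frame. The ledge reaches 60 mm from there towards -x, level, 140 mm wide, 5 mm above the pocket floor. The platform rests on rubber mounts and yields 1 mm per 12 N downwards. The heel slides on the ledge, then drops off this edge.
- mid_lip (a point): Under free edge of the dark retaining lip, were the platform at mid-stroke: x = +33, z = 81 mm in the shaker's frame. The lip is 8 mm thick, 15 mm above the pocket floor. Beneath it a rigid end wall stands 25 mm further along +x; side cheeks leave 100 mm of width, centred, from 6 mm past the lip's edge.
- mid_pocket (a point): Where the seated block's origin lies, were the platform at mid-stroke: x = 0, z = 66 mm (pocket floor) in the shaker's frame. A 30 mm wide spring plunger stands 7 mm out of the end wall: 1.5 N at first touch, 3.5 N seated, 5 N as the toe meets the wall. The heel clears the ledge's edge 3 mm before the wall, then the block goes down 5 mm and the spring holds it.
- cork_ring: Bystander: cork flask ring, 84 mm across, 30 mm high; origin at the centre of its underside.
- red_cup: Bystander: red plastic cup, 68 mm across, 75 mm high; origin at the centre of its underside.
- amber_jar: Bystander: amber jar with black cap, 60 mm across, 85 mm high; origin at the centre of its underside.
Not all that is in view belongs to the job. What is meant by the block is not green or purple, and is the smaller of those in its own colour.

How it is judged:
By the outcome, as a careful person would: the job done as asked, in the order asked, and still so for the second after the job is handed in, with the robot touching nothing.
It also fails if it takes over 48 s, if anything falls off the work surface, if the arm or the gripper's body presses on something with over 40 N, if the wrist force passes 120 N, or if a joint passes its speed limit or range.

## Working session

There is one attempt and no reset: what is moved stays moved. The work goes in short steps, Python scripts to look and compute and a tool call to move; the robot and the scene stay as the last step left them, time stands still between calls to the robot, and variables do not carry over. Pictures are saved under pics/ and viewed, and the job is handed in when it is done.

Besides the shell and the picture viewer there is one more tool, called after "Call:" by a JSON object that holds its "fn" and its "kwargs". send_rows: Moves the arm, as the interface text tells. Its arguments: {"type":"object","properties":{"moves":{"type":"array","items":{"type":"array"}},"hand":{"type":"number"},"grip_force":{"type":"number"}},"required":["moves"]}

```bash
ls; mkdir -p pics
python3 - <<'E'
from station import env, optics
import cv2, numpy as np
s=env.read_state(); print(s)
for n in ("side","top"):
    p,d=optics.capture(n)
    cv2.imwrite(f"pics/{n}0.png",p[:,:,::-1]); np.savez(f"pics/{n}0.npz",p=p,d=d)
    c=optics.get_calibration(n); print(n,c)
E
```

```text
pics
{'time': 0.0, 'joints': array([ 1.08608415e+00,  2.64718582e-01,  1.60533687e+00, -9.38435729e-06,
        1.27372532e+00, -3.68968364e-02]), 'qd': array([-9.71034610e-04,  5.85852365e-05,  7.29074550e-04,  7.02148504e-05,
        5.79422649e-04, -2.44214800e-04]), 'effort': array([-2.35330444e-03, -5.02126479e+01, -3.56863868e+01,  7.27560511e-02,
        2.96095444e-02, -1.90558421e-04]), 'tcp_pos': array([0.29211551, 0.60813959, 0.40343097]), 'orientation': array([ 2.22039954e-01,  9.75036954e-01, -1.05821578e-03, -2.77777846e-04]), 'wrist_force': array([ 0.25262913, -0.03111894, -0.77416088]), 'ft_torque': array([-0.01541795,  0.0115408 , -0.00223857]), 'opening': 1.00064149850075}
side {'fov_y': 48.47158515545448, 'cx': 281.29962783142224, 'cy': 212.2395085584405, 'distortion': array([-0.16327904,  0.        ,  0.        ,  0.        ,  0.        ]), 'pose': array([[ 0.96441721, -0.19686842,  0.17647171,  0.41600554],
       [-0.26397017, -0.67962751,  0.68441668, -0.57183254],
       [-0.014805  , -0.7066465 , -0.70741186,  0.76195305],
       [ 0.        ,  0.        ,  0.        ,  1.        ]])}
top {'fov_y': 56.82134664194658, 'cx': 281.31667041161705, 'cy': 206.40161990248535, 'distortion': array([0.03041278, 0.        , 0.        , 0.        , 0.        ]), 'pose': array([[ 0.01124803, -0.9935408 ,  0.1129166 ,  0.51048566],
       [-0.9993771 , -0.01494736, -0.03196862,  0.09594052],
       [ 0.03344993, -0.11248668, -0.99309005,  0.81725283],
       [ 0.        ,  0.        ,  0.        ,  1.        ]])}
```

View pics/side0.png

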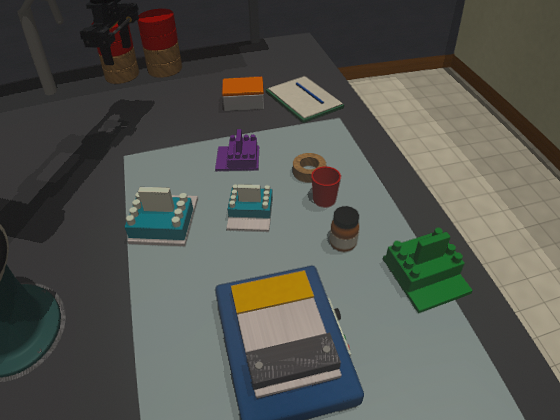

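View pics/top0.png

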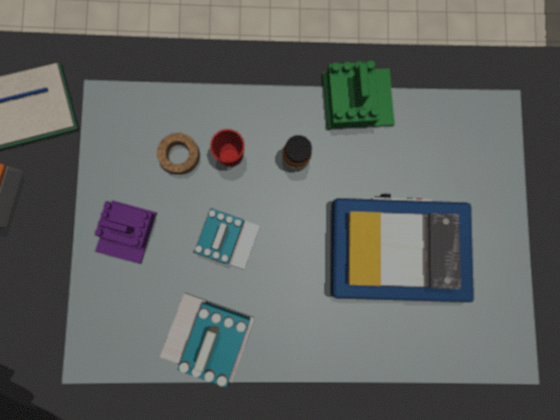

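The side view shows the small turquoise block at about (250,205) with its toe towards the camera. The shaker is at about (288,345), with the yellow ledge at the far end and the dark lip at the near end. In the top view the block is at (222,238), toe to the right, and the shaker at (403,250). Next I'll zoom in and measure.

```bash
cat > h.py <<'E'
import cv2, numpy as np
from station import env, optics
def K(n):
    c=optics.get_calibration(n); f=210/np.tan(np.radians(c["fov_y"]/2))
    return np.array([[f,0,c["cx"]],[0,f,c["cy"]],[0,0,1]]),np.array(c["distortion"]),np.array(c["pose"])
def rays(n,px):
    k,D,T=K(n); px=np.asarray(px,float).reshape(-1,1,2)
    u=cv2.undistortPoints(px,k,D).reshape(-1,2)
    d=np.c_[u,np.ones(len(u))]@T[:3,:3].T
    return T[:3,3],d
def onplane(n,px,z):
    o,d=rays(n,px); t=(z-o[2])/d[:,2]
    return o+d*t[:,None]
def cloud(n,d):
    vv,uu=np.mgrid[0:d.shape[0],0:d.shape[1]]
    o,r=rays(n,np.c_[uu.ravel(),vv.ravel()])
    P=(o+r*d.ravel()[:,None]).reshape(d.shape+(3,)); P[d==0]=np.nan
    return P
def proj(n,P):
    k,D,T=K(n); Ti=np.linalg.inv(T)
    return cv2.projectPoints(np.asarray(P,float).reshape(-1,1,3),cv2.Rodrigues(Ti[:3,:3])[0],Ti[:3,3],k,D)[0].reshape(-1,2)
def grab(n,name):
    p,d=optics.capture(n); cv2.imwrite(f"pics/{name}.png",p[:,:,::-1]); np.savez(f"pics/{name}.npz",p=p,d=d); return p,d
def load(name):
    a=np.load(f"pics/{name}.npz"); return a["p"],a["d"]
def crop(p,x0,y0,x1,y1,s,name):
    cv2.imwrite(f"pics/{name}.png",cv2.resize(p[y0:y1,x0:x1,::-1],None,fx=s,fy=s,interpolation=cv2.INTER_CUBIC))
E
python3 - <<'E'
from h import *
for n,b in (("side",(215,170,285,235)),("top",(180,195,275,280))):
    p,d=load(n+"0"); crop(p,*b,8 if n=="top" else 8,n+"_blk")
p,d=load("side0"); crop(p,205,255,370,420,3.6,"side_sh")
p,d=load("top0"); crop(p,320,185,485,310,4.5,"top_sh")
for n in ("side","top"):
    p,d=load(n+"0"); P=cloud(n,d)
    for nm,q in {"side":{"fintop":(249,193),"body":(250,207),"toe":(250,224),"table":(200,300),"ledge":(272,292),"floor":(285,325),"lip":(290,360)},"top":{"body":(232,215),"toe":(246,243),"table":(300,300),"ledge":(365,250),"floor":(400,250),"lip":(444,250),"blue":(340,250)}}[n].items():
        w=P[q[1]-2:q[1]+3,q[0]-2:q[0]+3].reshape(-1,3); print(n,nm,np.round(np.nanmedian(w,0)*1000,1),np.nanstd(w[:,2])*1000)
E
```

```text
side fintop [538.  183.7  61.6] 4.1217079870614945
side body [534.6 166.2  35.4] 1.5384211482898718
side toe [527.4 142.3   7.5] 1.5454343132810888
side table [387.9 -25.2  -0.4] 1.39704642644821
side ledge [518.7 -94.8  71.2] 1.0604779763381673
side floor [ 523.7 -163.2   65.5] 0.8219325766641329
side lip [ 510.4 -241.1   89.5] 1.0942147321964748
top body [583.5 171.2   1.9] 18.246791964124114
top toe [525.2 142.2   8.1] 1.341722923683306
top table [ 4.098e+02  2.890e+01 -2.000e-01] 1.0652340159164266
top ledge [513.5 -89.9  70.1] 1.0330325142760433
top floor [ 514.4 -159.4   65. ] 1.1788495027212247
top lip [ 515.4 -235.4   88.1] 1.2068808188189357
top blue [512.9 -45.3  49.7] 1.3574760259198222
```

View pics/side_blk.png

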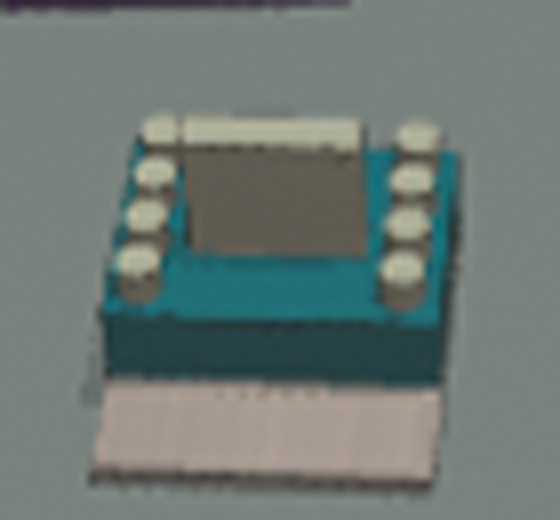

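View pics/top_blk.png

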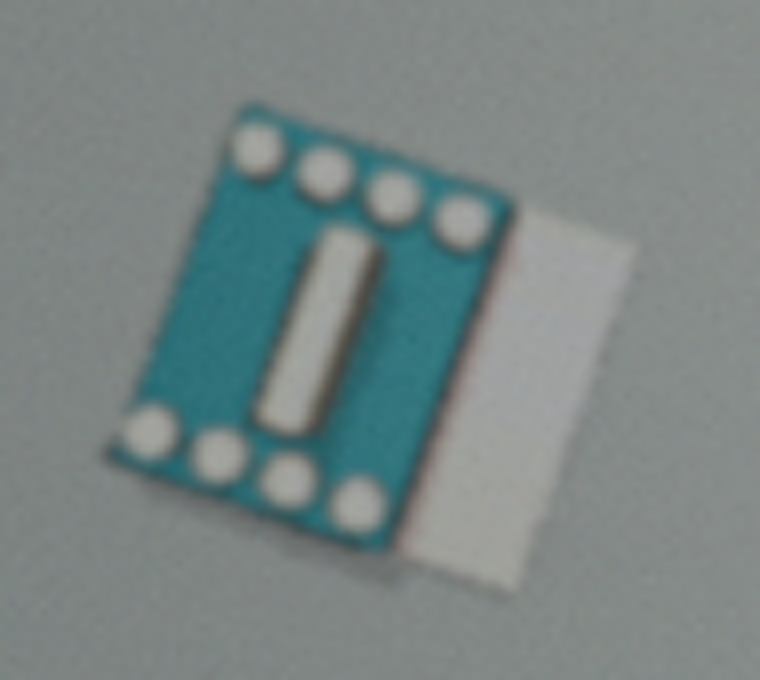

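View pics/side_sh.png

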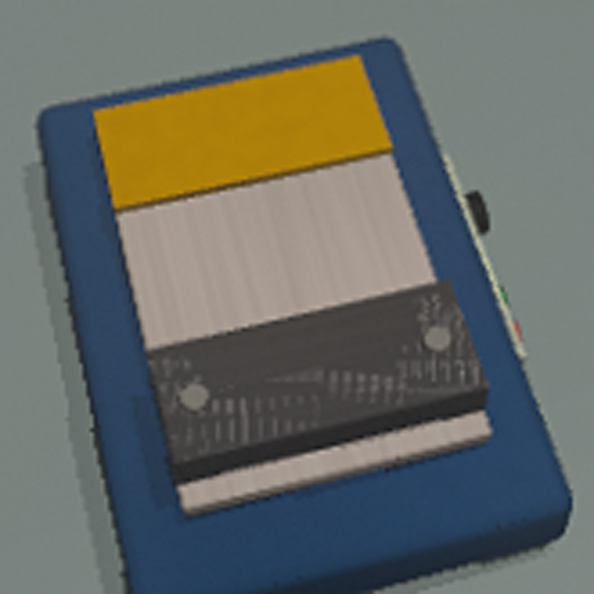

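View pics/top_sh.png

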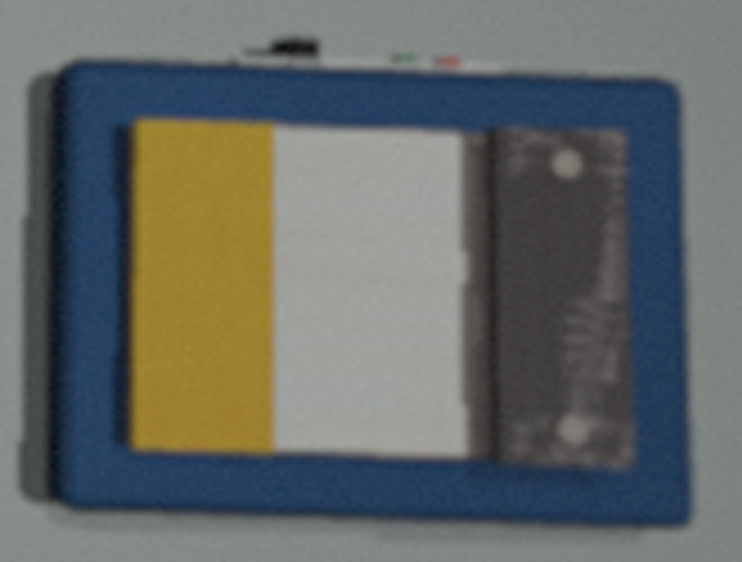

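The close-ups show the block's fin and toe clearly. The platform's ledge edge and lip edge are visible in both views, so I'll measure poses with colour masks cast onto known planes.

```bash
cat > meas.py <<'E'
from h import *
def rect(n,mask,z,erode=0):
    cs,_=cv2.findContours(mask.astype(np.uint8),cv2.RETR_EXTERNAL,cv2.CHAIN_APPROX_NONE)
    c=max(cs,key=cv2.contourArea).reshape(-1,2)
    W=onplane(n,c,z)[:,:2]*1000
    r=cv2.minAreaRect(W.astype(np.float32)); b=cv2.boxPoints(r)
    return W,r,b
def box(shape,x0,y0,x1,y1):
    m=np.zeros(shape,bool); m[y0:y1,x0:x1]=1; return m
E
python3 - <<'E'
from meas import *
S={"side":dict(sh=(205,255,370,420),bl=(215,170,285,235)),"top":dict(sh=(320,185,485,310),bl=(185,200,270,275))}
for n in ("side","top"):
    p,d=load(n+"0"); hsv=cv2.cvtColor(p,cv2.COLOR_RGB2HSV); H,Sa,V=[hsv[...,i].astype(int) for i in range(3)]
    P=cloud(n,d)
    shm=box(H.shape,*S[n]["sh"]); blm=box(H.shape,*S[n]["bl"])
    yel=shm&(H>15)&(H<35)&(Sa>130)&(V>80)
    W,r,b=rect(n,yel,.071); print(n,"yellow",np.round(r[0],1),np.round(r[1],1),round(r[2],2)); print(np.round(b,1).tolist())
    blue=shm&(H>100)&(H<125)&(Sa>120)
    W,r,b=rect(n,blue,.05); print(n,"blue",np.round(r[0],1),np.round(r[1],1),round(r[2],2)); print(np.round(b,1).tolist())
    tq=blm&(H>80)&(H<100)&(Sa>110)
    print(n,"tq mask",tq.sum())
    W,r,b=rect(n,tq&(V>85) if n=="side" else tq,.036); print(n,"tq",np.round(r[0],1),np.round(r[1],1),round(r[2],2)); print(np.round(b,1).tolist())
    # fin top
    ft=blm&(Sa<70)&(np.abs(P[...,2]*1000-79)<9)
    W,r,b=rect(n,ft,.079); print(n,"fin",ft.sum(),np.round(r[0],1),np.round(r[1],1),round(r[2],2))
    toe=blm&(P[...,2]*1000>4)&(P[...,2]*1000<13)&(Sa<80)
    W,r,b=rect(n,toe,.008); print(n,"toe",toe.sum(),np.round(r[0],1),np.round(r[1],1),round(r[2],2)); print(np.round(b,1).tolist())
E
```

```text
side yellow [518.6 -92. ] [ 62.5 139.9] 88.72
[[448.0, -121.69999694824219], [587.7999877929688, -124.9000015258789], [589.2000122070312, -62.400001525878906], [449.29998779296875, -59.20000076293945]]
side blue [ 516.  -181.4] [285.3 196.1] 89.02
[[415.5, -322.29998779296875], [611.5999755859375, -325.70001220703125], [616.5, -40.5], [420.3999938964844, -37.099998474121094]]
side tq mask 547
side tq [539.8 192.2] [69.5 93.9] 71.44
[[484.29998779296875, 174.1999969482422], [573.2999877929688, 144.3000030517578], [595.4000244140625, 210.1999969482422], [506.3999938964844, 240.10000610351562]]
side fin 135 [536.2 181.6] [19.6 49. ] 73.62
side toe 580 [524.4 147.2] [46.4 96.9] 73.97
[[471.3999938964844, 138.3000030517578], [564.5, 111.5], [577.2999877929688, 156.10000610351562], [484.20001220703125, 182.89999389648438]]
top yellow [517.7 -87.9] [ 58.4 138.4] 88.99
[[448.0, -115.80000305175781], [586.4000244140625, -118.30000305175781], [587.4000244140625, -59.900001525878906], [449.0, -57.400001525878906]]
top blue [ 516.2 -167.3] [277.8 192.8] 88.92
[[417.20001220703125, -304.29998779296875], [610.0, -307.8999938964844], [615.2000122070312, -30.200000762939453], [422.3999938964844, -26.600000381469727]]
top tq mask 875
top tq [538.5 194.8] [69.9 69.6] 72.02
[[494.70001220703125, 172.3000030517578], [560.7999877929688, 150.8000030517578], [582.4000244140625, 217.3000030517578], [516.2000122070312, 238.8000030517578]]
top fin 178 [536.7 188.6] [12.7 49.2] 71.62
top toe 762 [522.1 145.5] [33.6 94.6] 71.35
[[471.8999938964844, 144.6999969482422], [561.5999755859375, 114.4000015258789], [572.2999877929688, 146.1999969482422], [482.6000061035156, 176.5]]
```

Measurements so far:
- **Block:** fin at about (536.5, 187) mm, block +x heading -108.4°.
- **Shaker:** +x heading -91.05°, centreline at x ≈ 516.5 mm. The ledge's inner edge sits at y ≈ -118 to -120 mm, so the platform is roughly 5 mm past mid-stroke.

I'll move to above the fin.

Call:
{"fn": "send_rows", "kwargs": {"moves": [[[24, -42, -10], 0.03], [[48, -84, -25], 0.06], [[73, -126, -40], 0.09], [[98, -168, -55], 0.127], [[122, -210, -70], 0.127], [[147, -252, -85], 0.127], [[171, -294, -100], 0.127], [[196, -336, -115], 0.127], [[220, -379, -130], 0.127], [[244, -421, -140], 0.127], [[244, -421, -140], 0.127], [[244, -421, -140], 0.127]], "hand": 56, "grip_force": 30}}

```text
time: 1.3
tcp_pos: [0.5365, 0.1859, 0.2638]
orientation: [0.161, 0.987, -0.0, -0.001]
wrist_force: [0.2, 1.1, 0.4]
opening: 0.631
```

Call:
{"fn": "send_rows", "kwargs": {"moves": [[[0, 1, -20], 0], [[0, 1, -40], 0], [[0, 1, -56], 0], [[0, 1, -56], 0], [[0, 1, -56], 0]]}}

```text
time: 1.8
tcp_pos: [0.5357, 0.1898, 0.209]
orientation: [0.159, 0.987, 0.0, -0.0]
wrist_force: [0.1, -0.4, 0.6]
opening: 0.637
```

Run:
```python
from h import *
p,d=grab("side","side1"); crop(p,200,80,350,240,3.7,"side1c")
p,d=grab("top","top1"); crop(p,160,160,300,300,4,"top1c")
```

```text
(no output)
```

View pics/side1c.png

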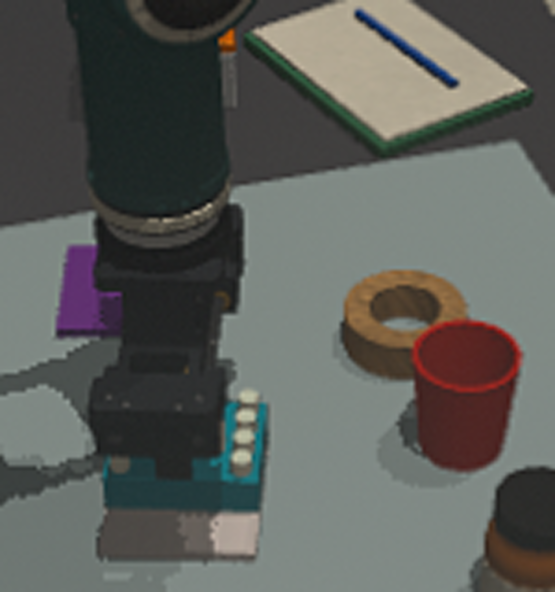

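The fingers straddle the fin, with the near finger at crop (175,455), between the two tube rows. Closing now.

Call:
{"fn": "send_rows", "kwargs": {"moves": [[[0, 0, 0], 0], [[0, 0, 0], 0], [[0, 0, 0], 0], [[0, 0, 0], 0], [[0, 0, 0], 0], [[0, 0, 0], 0]], "hand": 0, "grip_force": 35}}

```text
time: 2.5
tcp_pos: [0.5363, 0.1885, 0.2087]
orientation: [0.16, 0.987, 0.0, 0.0]
wrist_force: [0.4, 0.5, 0.6]
opening: 0.13
```

Gripped: the opening is 11.5 mm on the 12 mm fin. I'll lift straight up, then carry the block above the shaker.

Call:
{"fn": "send_rows", "kwargs": {"moves": [[[0, 0, 30], 0], [[0, 0, 65], 0], [[0, 0, 100], 0], [[-2, -35, 105], 0.05], [[-4, -70, 105], 0.1], [[-7, -110, 105], 0.15], [[-9, -150, 105], 0.2], [[-12, -190, 105], 0.25], [[-14, -230, 105], 0.28], [[-16, -270, 105], 0.305], [[-18, -300, 105], 0.305], [[-19, -310, 105], 0.305]]}}

```text
time: 3.7
tcp_pos: [0.5163, -0.1241, 0.3126]
orientation: [0.009, 1.0, -0.0, -0.001]
wrist_force: [0.4, -0.2, -5.4]
opening: 0.133
```

Call:
{"fn": "send_rows", "kwargs": {"moves": [[[0, -10, -12], 0], [[0, -10, -17], 0], [[0, -10, -17], 0], [[0, -10, -17], 0]]}}

```text
time: 4.1
tcp_pos: [0.5171, -0.1304, 0.2959]
orientation: [0.007, 1.0, 0.0, -0.001]
wrist_force: [-0.1, -0.0, -3.9]
opening: 0.134
```

Run:
```python
from h import *
print(env.read_state())
p,d=grab("side","side2"); crop(p,195,210,375,420,2.8,"side2c")
p,d=grab("top","top2"); crop(p,300,170,490,320,4.2,"top2c")
```

```text
{'time': 4.1, 'joints': array([-2.93908902e-01,  9.30348522e-02,  2.01597884e+00,  4.49069204e-04,
        1.03432815e+00, -1.85037481e+00]), 'qd': array([ 0.00235699, -0.0099453 , -0.01410591, -0.00215832, -0.00099075,
       -0.00067368]), 'effort': array([-2.83358060e-01, -3.89016795e+01, -3.35706246e+01, -4.71252215e-02,
        1.07534411e-01,  3.39057740e-03]), 'tcp_pos': array([ 0.51708578, -0.13042296,  0.29587237]), 'orientation': array([ 7.28007327e-03,  9.99973099e-01,  4.32376542e-04, -7.84326058e-04]), 'wrist_force': array([-0.07040395, -0.04665463, -3.91526845]), 'ft_torque': array([-0.02690783, -0.03729889,  0.04533693]), 'opening': 0.13382980209093287}
```

View pics/side2c.png

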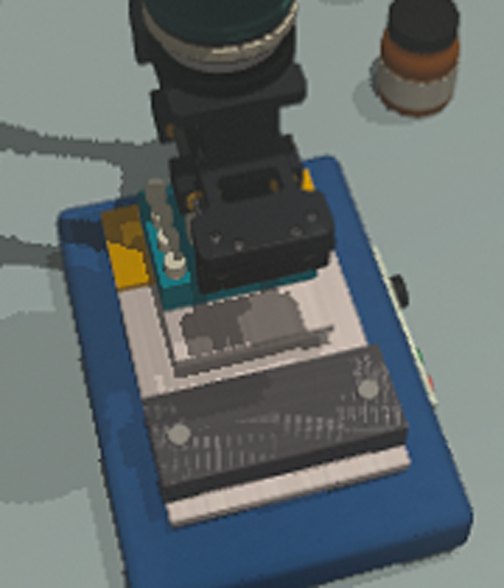

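View pics/top2c.png

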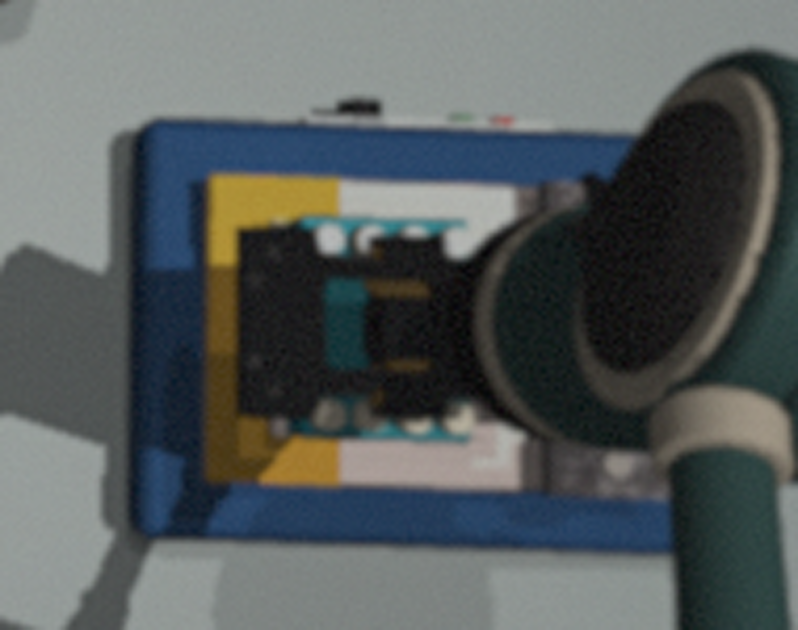

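Run:
```python
from meas import *
p,d=load("top2"); hsv=cv2.cvtColor(p,cv2.COLOR_RGB2HSV); H,S,V=[hsv[...,i].astype(int) for i in range(3)]
tq=(H>80)&(H<99)&(S>110)&(V>40)&box(H.shape,360,205,420,290)
zt=.0872+.036
for c in range(372,412,3):
    r=np.where(tq[:,c])[0]
    if len(r)==0: continue
    W=onplane("top",[(c,r.min()-.5),(c,r.max()+.5)],zt)*1000
    print(c,r.min(),r.max(),np.round(W[:,:2],1).tolist(),"mid",np.round(W.mean(0)[0],1),"w",np.round(W[0,0]-W[1,0],1))
# platform edges from top0, blue<->non blue at columns
p0,d0=load("top0"); h0=cv2.cvtColor(p0,cv2.COLOR_RGB2HSV)
nb=~((h0[...,0]>98)&(h0[...,0]<125)&(h0[...,1]>110))
for c in list(range(356,380,6))+list(range(384,422,6)):
    col=nb[205:295,c]; r=np.where(col)[0]+205
    z=.071 if c<381 else .066
    W=onplane("top",[(c,r.min()-.5),(c,r.max()+.5)],z)*1000
    print("plat",c,r.min(),r.max(),np.round(W[:,:2],1).tolist(),"mid",np.round(W.mean(0),1)[:2],"w",np.round(W[0,0]-W[1,0],1))
```

```text
372 223 272 [[562.7, -90.3], [473.7, -88.8]] mid 518.2 w 88.9
375 222 222 [[564.5, -95.8], [562.7, -95.7]] mid 563.6 w 1.8
378 237 256 [[537.6, -100.7], [502.0, -100.1]] mid 519.8 w 35.6
381 236 264 [[539.5, -106.2], [488.0, -105.2]] mid 513.7 w 51.5
384 223 272 [[563.0, -112.0], [474.0, -110.2]] mid 518.5 w 89.0
387 240 273 [[532.5, -116.9], [472.3, -115.5]] mid 502.4 w 60.2
393 223 273 [[563.2, -128.4], [472.4, -126.3]] mid 517.8 w 90.8
402 223 273 [[563.4, -144.7], [472.6, -142.3]] mid 518.0 w 90.8
405 223 273 [[563.5, -150.1], [472.7, -147.7]] mid 518.1 w 90.8
plat 356 210 285 [[591.5, -73.4], [446.3, -71.7]] mid [518.9 -72.6] w 145.2
plat 362 211 286 [[589.7, -85.1], [444.5, -83.1]] mid [517.1 -84.1] w 145.2
plat 368 211 286 [[589.9, -96.8], [444.6, -94.6]] mid [517.2 -95.7] w 145.2
plat 374 211 286 [[590.0, -108.6], [444.8, -106.1]] mid [ 517.4 -107.3] w 145.3
plat 384 212 286 [[588.9, -129.6], [444.6, -126.6]] mid [ 516.7 -128.1] w 144.3
plat 390 212 286 [[589.1, -141.4], [444.7, -138.2]] mid [ 516.9 -139.8] w 144.4
plat 396 212 286 [[589.2, -153.2], [444.8, -149.7]] mid [ 517.  -151.5] w 144.4
plat 402 213 286 [[587.4, -165.0], [445.0, -161.3]] mid [ 516.2 -163.2] w 142.5
plat 408 213 287 [[587.6, -176.8], [443.2, -172.8]] mid [ 515.4 -174.8] w 144.4
plat 414 213 287 [[587.8, -188.7], [443.4, -184.3]] mid [ 515.6 -186.5] w 144.4
plat 420 213 287 [[588.0, -200.5], [443.5, -195.9]] mid [ 515.7 -198.2] w 144.5
```

Run:
```python
from h import *
p,d=load("side2"); crop(p,235,300,355,390,6.6,"side2d")
p,d=load("side0"); crop(p,235,300,355,390,6.6,"side0d")
```

```text
(no output)
```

View pics/side2d.png

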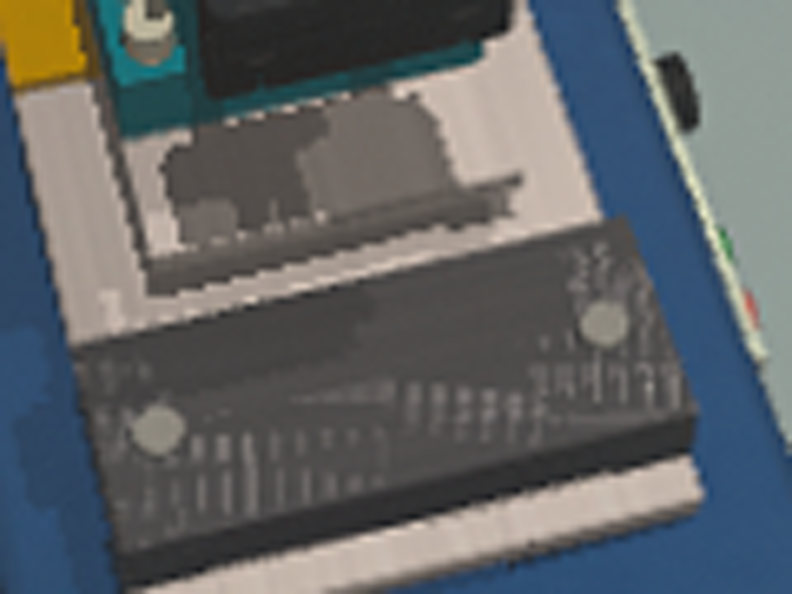

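View pics/side0d.png

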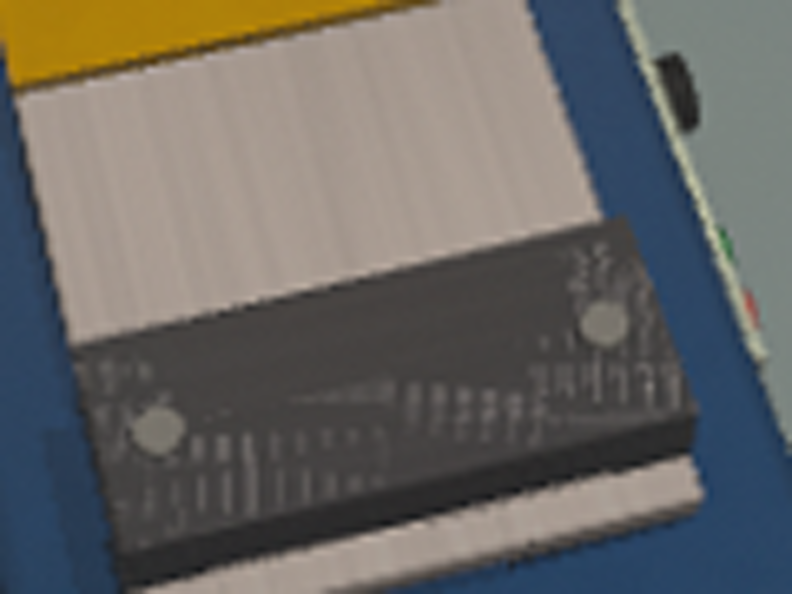

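Run:
```python
from h import *
f=lambda pts:[((x+.5)/6.6+235-.5,(y+.5)/6.6+300-.5) for x,y in pts]
for n,pts,z in (("lip far",[(72,348),(628,217)],.089),("lip near",[(120,550),(697,412)],.089),("toe top",[(150,262),(522,177)],.0952),("toe body-base",[(122,138),],.0952),("ledge in",[(18,88),(440,0)],.071)):
    W=onplane("side",f(pts),z)*1000; print(n,np.round(W[:,:2],1).tolist(),"mid",np.round(W.mean(0)[:2],1),"len",np.round(np.linalg.norm(W[0]-W[-1]),1))
# top0 lip edge, top crop: 4.5x offset (320,185)
g=lambda pts:[((x+.5)/4.5+320-.5,(y+.5)/4.5+185-.5) for x,y in pts]
for n,pts,z in (("top lip edge",[(497,127),(497,466)],.089),("top lip far",[(627,130),(635,468)],.089),("top ledge in",[(273,123),(275,452)],.071),("dark start",[(463,132),(463,457)],.066)):
    W=onplane("top",g(pts),z)*1000; print(n,np.round(W[:,:2],1).tolist(),"mid",np.round(W.mean(0)[:2],1))
```

```text
lip far [[446.0, -208.6], [586.6, -210.9]] mid [ 516.3 -209.7] len 140.6
lip near [[445.3, -262.6], [585.0, -265.9]] mid [ 515.1 -264.3] len 139.7
toe top [[469.2, -194.2], [563.5, -196.1]] mid [ 516.4 -195.1] len 94.4
toe body-base [[470.6, -158.0]] mid [ 470.6 -158. ] len 0.0
ledge in [[449.6, -120.6], [564.6, -124.1]] mid [ 507.1 -122.4] len 115.0
top lip edge [[585.2, -210.6], [444.6, -205.7]] mid [ 514.9 -208.1]
top lip far [[584.8, -265.7], [444.5, -262.9]] mid [ 514.7 -264.3]
top ledge in [[587.4, -120.8], [447.6, -119.0]] mid [ 517.5 -119.9]
dark start [[585.2, -205.3], [446.1, -200.8]] mid [ 515.6 -203.1]
```

Side view: the toe is about 14.6 mm short of the lip edge, and the toe mid (516.4) is within 0.2 mm of the centreline. The top view says +1 mm. I'll shift -0.4 mm in x and lower towards the ledge.

Call:
{"fn": "send_rows", "kwargs": {"moves": [[[-0.4, 0, -6], 0], [[-0.4, 0, -13], 0], [[-0.4, 0, -14], 0], [[-0.4, 0, -14], 0], [[-0.4, 0, -14], 0]]}}

```text
time: 4.7
tcp_pos: [0.5169, -0.1315, 0.2826]
orientation: [0.008, 1.0, 0.0, -0.0]
wrist_force: [0.1, 0.1, -2.8]
opening: 0.134
```

Call:
{"fn": "send_rows", "kwargs": {"moves": [[[0, 0, -0.5], 0], [[0, 0, -0.5], 0], [[0, 0, -0.5], 0]]}}

```text
time: 5.0
tcp_pos: [0.5169, -0.1316, 0.2824]
orientation: [0.008, 1.0, -0.0, 0.0]
wrist_force: [-0.4, 0.3, -3.4]
opening: 0.13
```

Call:
{"fn": "send_rows", "kwargs": {"moves": [[[0, 0, -0.5], 0], [[0, 0, -0.5], 0], [[0, 0, -0.5], 0]]}}

```text
time: 5.3
tcp_pos: [0.5169, -0.1316, 0.2817]
orientation: [0.008, 1.0, -0.0, -0.0]
wrist_force: [0.1, -0.2, -4.6]
opening: 0.132
```

Call:
{"fn": "send_rows", "kwargs": {"moves": [[[0, 0, -0.5], 0], [[0, 0, -0.5], 0], [[0, 0, -0.5], 0]]}}

```text
time: 5.6
tcp_pos: [0.5168, -0.1315, 0.2811]
orientation: [0.008, 1.0, 0.0, -0.0]
wrist_force: [-0.1, 0.7, -4.1]
opening: 0.132
```

Call:
{"fn": "send_rows", "kwargs": {"moves": [[[0, 0, -0.7], 0], [[0, 0, -0.7], 0], [[0, 0, -0.7], 0]]}}

```text
time: 5.9
tcp_pos: [0.5168, -0.1316, 0.2805]
orientation: [0.008, 1.0, 0.0, -0.0]
wrist_force: [0.4, 0.1, -3.1]
opening: 0.132
```

Call:
{"fn": "send_rows", "kwargs": {"moves": [[[0, 0, -0.5], 0], [[0, 0, -0.5], 0], [[0, 0, -0.5], 0]]}}

```text
time: 6.2
tcp_pos: [0.5168, -0.1315, 0.28]
orientation: [0.008, 1.0, 0.0, -0.0]
wrist_force: [0.0, -0.2, -4.2]
opening: 0.132
```

Call:
{"fn": "send_rows", "kwargs": {"moves": [[[0, 0, -0.4], 0], [[0, 0, -0.4], 0], [[0, 0, -0.4], 0]]}}

```text
time: 6.5
tcp_pos: [0.5169, -0.1316, 0.2797]
orientation: [0.008, 1.0, -0.0, 0.0]
wrist_force: [0.0, 0.6, -2.9]
opening: 0.134
```

Call:
{"fn": "send_rows", "kwargs": {"moves": [[[0, 0, -0.5], 0], [[0, 0, -0.5], 0], [[0, 0, -0.5], 0]]}}

```text
time: 6.8
tcp_pos: [0.5169, -0.1316, 0.2794]
orientation: [0.008, 1.0, -0.0, 0.0]
wrist_force: [-1.2, -0.4, -0.6]
opening: 0.133
```

```bash
python3 -c "
from h import *
s=env.read_state();print(s['tcp_pos'],s['wrist_force'],s['ft_torque'])"
```

```text
[ 0.51690837 -0.13160824  0.27939333] [-1.1936019  -0.3854417  -0.63823582] [0.05853791 0.13971556 0.00356724]
```

The ledge took 3.5 N at TCP z = 279.4, so contact is at about 279.7, which matches an underside at 71 mm. I'll rise 0.4 mm and slide in.

Call:
{"fn": "send_rows", "kwargs": {"moves": [[[0, 0, 0.5], 0], [[0, -3, 0.5], 0], [[-0.1, -6, 0.5], 0], [[-0.2, -9, 0.5], 0], [[-0.2, -12, 0.5], 0], [[-0.2, -12, 0.5], 0]]}}

```text
time: 7.4
tcp_pos: [0.5167, -0.1441, 0.2796]
orientation: [0.008, 1.0, -0.0, -0.0]
wrist_force: [-0.7, -0.2, -3.3]
opening: 0.13
```

Call:
{"fn": "send_rows", "kwargs": {"moves": [[[0, -1, 0], 0], [[0, -2, 0], 0], [[-0.1, -3, 0], 0], [[-0.1, -4, 0], 0], [[-0.1, -4, 0], 0]]}}

```text
time: 7.9
tcp_pos: [0.5165, -0.1476, 0.2796]
orientation: [0.008, 1.0, -0.0, -0.0]
wrist_force: [0.0, -0.2, -3.8]
opening: 0.135
```

Run:
```python
from h import *
s=env.read_state();print(s['tcp_pos'],s['wrist_force'],s['ft_torque'])
p,d=grab("side","side3"); crop(p,235,300,355,390,6.6,"side3d")
```

```text
[ 0.51653041 -0.14763649  0.27956863] [ 2.79222364e-03 -1.55054992e-01 -3.81298868e+00] [0.057301   0.00602695 0.02590709]
```

View pics/side3d.png

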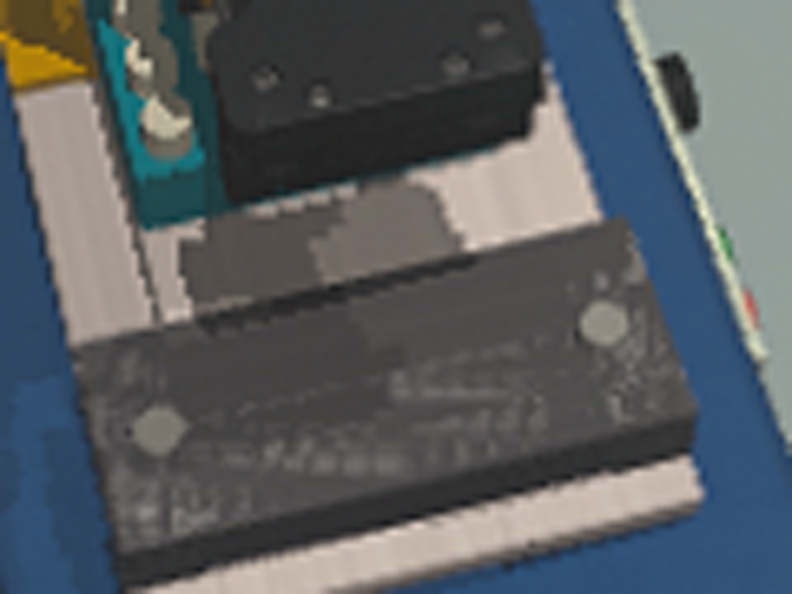

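The toe's front edge is now hidden under the lip, around crop (200,325) to (475,262), with no contact force. Moving on gently.

Call:
{"fn": "send_rows", "kwargs": {"moves": [[[0, -1, 0], 0], [[0, -2, 0], 0], [[-0.1, -3, 0], 0], [[-0.1, -4, 0], 0], [[-0.1, -5, 0], 0], [[-0.1, -6, 0], 0], [[-0.1, -6, 0], 0]]}}

```text
time: 8.65
tcp_pos: [0.5164, -0.1537, 0.2796]
orientation: [0.008, 1.0, -0.0, -0.0]
wrist_force: [0.4, -1.1, -2.9]
opening: 0.133
```

Call:
{"fn": "send_rows", "kwargs": {"moves": [[[0, -1, 0], 0], [[0, -2, 0], 0], [[-0.1, -3, 0], 0], [[-0.1, -4, 0], 0], [[-0.1, -4, 0], 0]]}}

```text
time: 9.15
tcp_pos: [0.5163, -0.1577, 0.2796]
orientation: [0.008, 1.0, -0.0, -0.0]
wrist_force: [1.2, 0.3, -2.8]
opening: 0.133
```

Call:
{"fn": "send_rows", "kwargs": {"moves": [[[0, -1, 0], 0], [[0, -2, 0], 0], [[0, -3, 0], 0], [[0, -3, 0], 0]]}}

```text
time: 9.55
tcp_pos: [0.5164, -0.1607, 0.2796]
orientation: [0.008, 1.0, -0.0, -0.0]
wrist_force: [-0.2, -1.0, -2.9]
opening: 0.13
```

Call:
{"fn": "send_rows", "kwargs": {"moves": [[[0, -1, 0], 0], [[0, -2, 0], 0], [[0, -2, 0], 0], [[0, -2, 0], 0]]}}

```text
time: 9.95
tcp_pos: [0.5164, -0.1627, 0.2796]
orientation: [0.008, 1.0, -0.0, -0.0]
wrist_force: [-0.8, 1.3, -3.6]
opening: 0.131
```

Call:
{"fn": "send_rows", "kwargs": {"moves": [[[0, -1, 0], 0], [[0, -1, 0], 0], [[0, -1, 0], 0]]}}

```text
time: 10.25
tcp_pos: [0.5164, -0.1634, 0.2796]
orientation: [0.008, 1.0, 0.0, 0.0]
wrist_force: [0.6, 1.9, -3.2]
opening: 0.133
```

Call:
{"fn": "send_rows", "kwargs": {"moves": [[[0, -1, 0], 0], [[0, -1, 0], 0], [[0, -1, 0], 0]]}}

```text
time: 10.55
tcp_pos: [0.5164, -0.1644, 0.2796]
orientation: [0.008, 1.0, 0.0, -0.0]
wrist_force: [-0.2, 2.1, -2.8]
opening: 0.135
```

Call:
{"fn": "send_rows", "kwargs": {"moves": [[[0, -1, 0], 0], [[0, -1, 0], 0], [[0, -1, 0], 0]]}}

```text
time: 10.85
tcp_pos: [0.5164, -0.1655, 0.2796]
orientation: [0.008, 1.0, 0.0, -0.0]
wrist_force: [-0.1, 1.9, -2.9]
opening: 0.134
```

Spring contact (1.3 to 2 N) began near y = -0.1625, so I expect seating around -0.167 and the wall around -0.1697. Continuing in small steps.

Call:
{"fn": "send_rows", "kwargs": {"moves": [[[0, -1, 0], 0], [[0, -1, 0], 0], [[0, -1, 0], 0]]}}

```text
time: 11.15
tcp_pos: [0.5163, -0.1665, 0.2795]
orientation: [0.008, 1.0, 0.0, -0.0]
wrist_force: [0.8, 3.6, -2.5]
opening: 0.128
```

Call:
{"fn": "send_rows", "kwargs": {"moves": [[[0, -1, 0], 0], [[0, -1, 0], 0], [[0, -1, 0], 0]]}}

```text
time: 11.45
tcp_pos: [0.5163, -0.1675, 0.2796]
orientation: [0.008, 1.0, 0.0, -0.0]
wrist_force: [0.3, 2.6, -3.4]
opening: 0.131
```

Call:
{"fn": "send_rows", "kwargs": {"moves": [[[0, -0.7, 0], 0], [[0, -0.7, 0], 0], [[0, -0.7, 0], 0]]}}

```text
time: 11.75
tcp_pos: [0.5163, -0.1682, 0.2796]
orientation: [0.008, 1.0, 0.0, -0.0]
wrist_force: [0.0, 3.4, -2.7]
opening: 0.134
```

Run:
```python
from h import *
s=env.read_state();print(s['tcp_pos'],s['wrist_force'],s['ft_torque'])
p,d=grab("side","side4"); crop(p,205,230,355,390,3.7,"side4d")
```

```text
[ 0.51633488 -0.16821655  0.27955925] [ 0.02696661  3.43124201 -2.74647364] [ 0.77173349 -0.12178887 -0.03160464]
```

View pics/side4d.png

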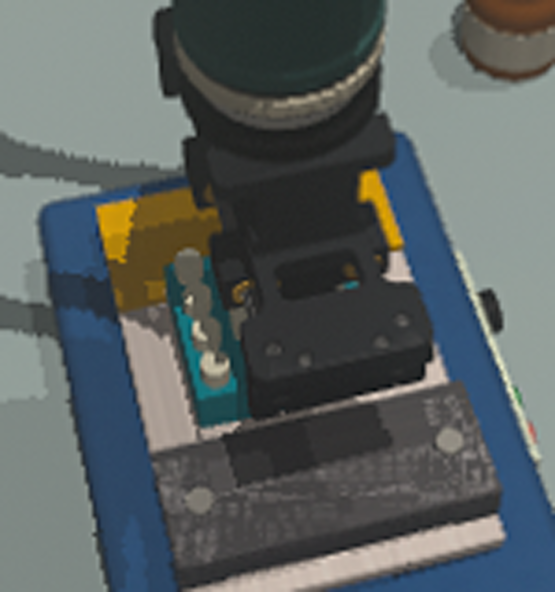

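Call:
{"fn": "send_rows", "kwargs": {"moves": [[[0, -0.6, 0], 0], [[0, -0.6, 0], 0], [[0, -0.6, 0], 0]]}}

```text
time: 12.1
tcp_pos: [0.5164, -0.1688, 0.2796]
orientation: [0.008, 1.0, 0.0, -0.0]
wrist_force: [-0.2, 4.1, -2.6]
opening: 0.134
```

```bash
python3 -c "
from h import *
s=env.read_state();print(s['tcp_pos'],s['wrist_force'],s['ft_torque'])"
```

```text
[ 0.5163695  -0.16883505  0.27961914] [-0.1515839   4.12180372 -2.59086183] [ 0.79775255 -0.03561975 -0.05301215]
```

Call:
{"fn": "send_rows", "kwargs": {"moves": [[[0, 0, -0.5], 0], [[0, 0, -1], 0], [[0, 0, -1], 0]]}}

```text
time: 12.4
tcp_pos: [0.5163, -0.1688, 0.2785]
orientation: [0.008, 1.0, 0.0, -0.0]
wrist_force: [0.5, 4.6, -2.8]
opening: 0.131
```

```bash
python3 -c "
from h import *
s=env.read_state();print(s['tcp_pos'],s['wrist_force'],s['ft_torque'])"
```

```text
[ 0.51634886 -0.16883502  0.27854067] [ 0.48509058  4.57292196 -2.78284784] [ 0.80798146 -0.00242531 -0.02359193]
```

Lowering 1.1 mm caused no rise in Fz, so the heel is clear of the ledge. Lowering the rest of the way to the pocket floor.

Call:
{"fn": "send_rows", "kwargs": {"moves": [[[0, 0, -1], 0], [[0, 0, -2], 0], [[0, 0, -3], 0], [[0, 0, -3.5], 0], [[0, 0, -3.5], 0]]}}

```text
time: 12.9
tcp_pos: [0.5163, -0.1688, 0.275]
orientation: [0.008, 1.0, 0.0, -0.0]
wrist_force: [-0.7, 4.8, -3.2]
opening: 0.132
```

Call:
{"fn": "send_rows", "kwargs": {"moves": [[[0, 0, -0.4], 0], [[0, 0, -0.4], 0], [[0, 0, -0.4], 0]]}}

```text
time: 13.2
tcp_pos: [0.5163, -0.1689, 0.2747]
orientation: [0.008, 1.0, -0.0, -0.0]
wrist_force: [1.1, 3.8, -1.6]
opening: 0.135
```

Call:
{"fn": "send_rows", "kwargs": {"moves": [[[0, 0, -0.4], 0], [[0, 0, -0.4], 0], [[0, 0, -0.4], 0]]}}

```text
time: 13.5
tcp_pos: [0.5164, -0.1688, 0.2745]
orientation: [0.008, 1.0, -0.0, 0.0]
wrist_force: [-0.8, 4.4, -0.7]
opening: 0.133
```

Call:
{"fn": "send_rows", "kwargs": {"moves": [[[0, 0, -0.3], 0], [[0, 0.5, -0.3], 0], [[0, 1, -0.3], 0], [[0, 1.3, -0.3], 0], [[0, 1.3, -0.3], 0]]}}

```text
time: 14.0
tcp_pos: [0.5165, -0.1678, 0.2743]
orientation: [0.008, 1.0, -0.0, 0.0]
wrist_force: [-1.6, 1.7, 1.1]
opening: 0.13
```

```bash
python3 -c "
from h import *
s=env.read_state();print(s['tcp_pos'],s['wrist_force'],s['ft_torque'])"
```

```text
[ 0.51648418 -0.16781834  0.27426973] [-1.57113157  1.7076701   1.0751644 ] [ 0.36866349  0.22528835 -0.09964383]
```

Call:
{"fn": "send_rows", "kwargs": {"moves": [[[0, 0, 0], 0], [[0, 0, 0], 0], [[0, 0, 0], 0], [[0, 0, 0], 0], [[0, 0, 0], 0], [[0, 0, 0], 0]], "hand": 40}}

```text
time: 14.6
tcp_pos: [0.5164, -0.1676, 0.274]
orientation: [0.008, 1.0, -0.0, 0.0]
wrist_force: [0.2, 0.1, 0.6]
opening: 0.45
```

Run:
```python
from h import *
s=env.read_state();print(s['tcp_pos'],s['wrist_force'],s['ft_torque'],s['opening'])
p,d=grab("side","side5"); crop(p,205,230,355,390,3.7,"side5d")
```

```text
[ 0.5163927  -0.16758991  0.27401298] [0.23174564 0.14824334 0.6089775 ] [0.03725042 0.04358495 0.00714284] 0.45005848799288456
```

View pics/side5d.png

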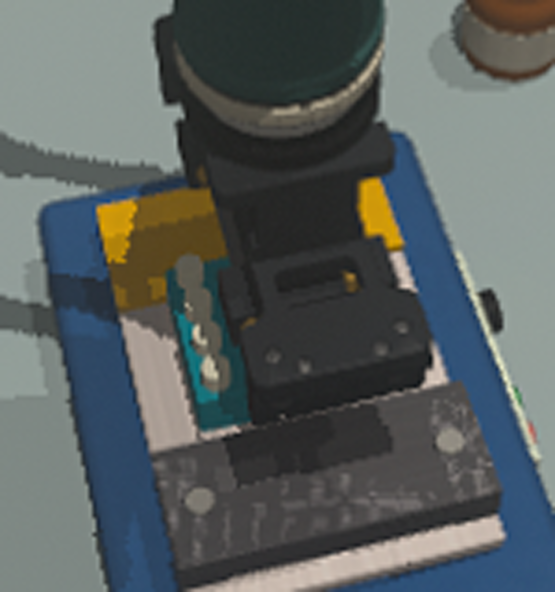

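Released, with no force left on the fingers. I'll rise straight up, move away towards the start, then check from above.

Call:
{"fn": "send_rows", "kwargs": {"moves": [[[0, 0, 15], 0], [[0, 0, 40], 0], [[0, 0, 75], 0], [[0, 0, 105], 0], [[0, 45, 105], 0], [[0, 90, 105], 0], [[0, 135, 105], 0], [[0, 180, 105], 0], [[-20, 225, 105], 0], [[-40, 270, 105], 0], [[-60, 310, 105], 0], [[-60, 310, 105], 0]]}}

```text
time: 15.85
tcp_pos: [0.4542, 0.1461, 0.3802]
orientation: [0.005, 1.0, 0.001, 0.0]
wrist_force: [0.1, -0.5, 0.3]
opening: 0.458
```

Run:
```python
from h import *
s=env.read_state();print(s['tcp_pos'],s['wrist_force'])
p,d=grab("side","side6"); crop(p,205,240,370,420,3.3,"side6d"); P=cloud("side",d)
p,d=grab("top","top6"); crop(p,320,185,485,310,4.5,"top6d"); Q=cloud("top",d)
from meas import *
for n in ("side","top"):
    p,d=load(n+"6"); P=cloud(n,d); hsv=cv2.cvtColor(p,cv2.COLOR_RGB2HSV); H,S,V=[hsv[...,i].astype(int) for i in range(3)]
    b=(205,255,370,420) if n=="side" else (320,185,485,310)
    tq=box(H.shape,*b)&(H>80)&(H<99)&(S>110)&(V>(85 if n=="side" else 40))
    w=P[tq]*1000; w=w[np.isfinite(w[:,2])]
    W,r,bx=rect(n,tq,.102); print(n,"tq",tq.sum(),np.round(r[0],1),np.round(r[1],1),round(r[2],2),np.round(bx,1).tolist())
    w=w[abs(w[:,2]-np.median(w[:,2]))<5]
    A=np.c_[w[:,:2]-w[:,:2].mean(0),np.ones(len(w))]; c=np.linalg.lstsq(A,w[:,2],rcond=None)[0]; print("plane z,slopes deg",c[2],np.degrees(c[:2]),w[:,:2].mean(0))
```

```text
[0.45422155 0.1461124  0.38019104] [ 0.13951468 -0.4964235   0.30146017]
side tq 892 [ 517.5 -163.6] [71.  93.2] 88.87 [[470.20001220703125, -198.1999969482422], [563.4000244140625, -200.0], [564.7000122070312, -129.0], [471.6000061035156, -127.0999984741211]]
plane z,slopes deg 101.40237068859543 [-0.08285244  0.36613139] [ 513.94488071 -173.20915905]
top tq 984 [ 517.3 -158.4] [74.5 88.2] 88.79 [[472.3999938964844, -194.6999969482422], [560.5999755859375, -196.60000610351562], [562.2000122070312, -122.0999984741211], [473.8999938964844, -120.19999694824219]]
plane z,slopes deg 100.98664659251813 [-0.13341973 -0.09944191] [ 516.92109856 -149.01858632]
```

View pics/side6d.png

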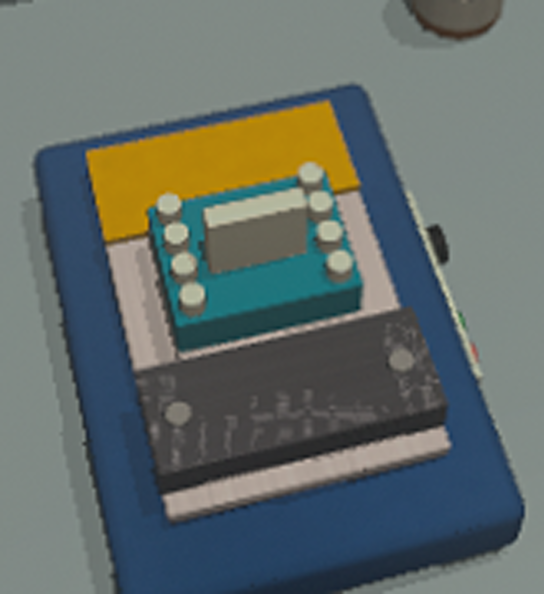

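View pics/top6d.png

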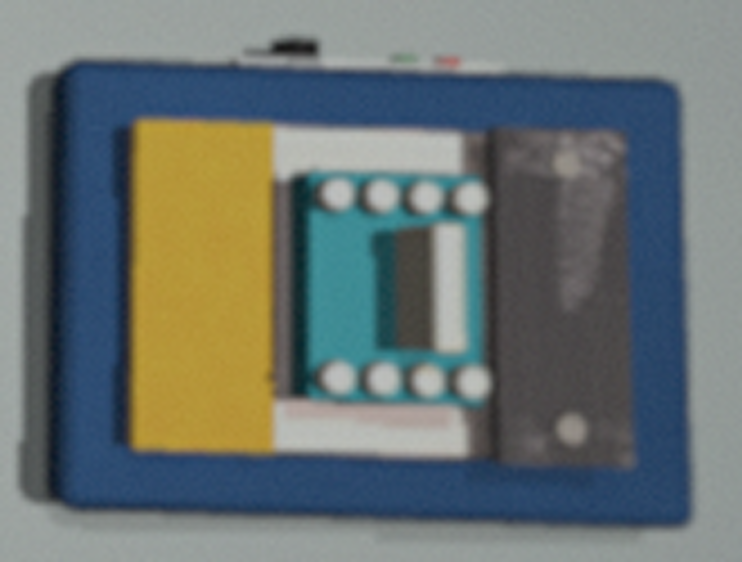

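Run:
```python
from h import *
p,d=load("top6"); Q=cloud("top",d)*1000
x=320+np.array([278,292])//4; 
w=Q[185+200//4:185+380//4, 383:385].reshape(-1,3); print("heel strip",np.round(np.nanmedian(w,0),1))
w=Q[230:290,360:372].reshape(-1,3); print("ledge",np.round(np.nanmedian(w,0),1))
p0,_=load("side0"); p6,_=load("side6")
df=np.abs(p0.astype(int)-p6).max(2)
print("side bystander diff px>40:",(df[145:250,285:365]>40).sum())
crop(p6,130,60,480,320,2.2,"side6full")
```

```text
heel strip [ 500.6 -124.6   74. ]
ledge [494.5 -91.2  70. ]
side bystander diff px>40: 0
```

View pics/side6full.png

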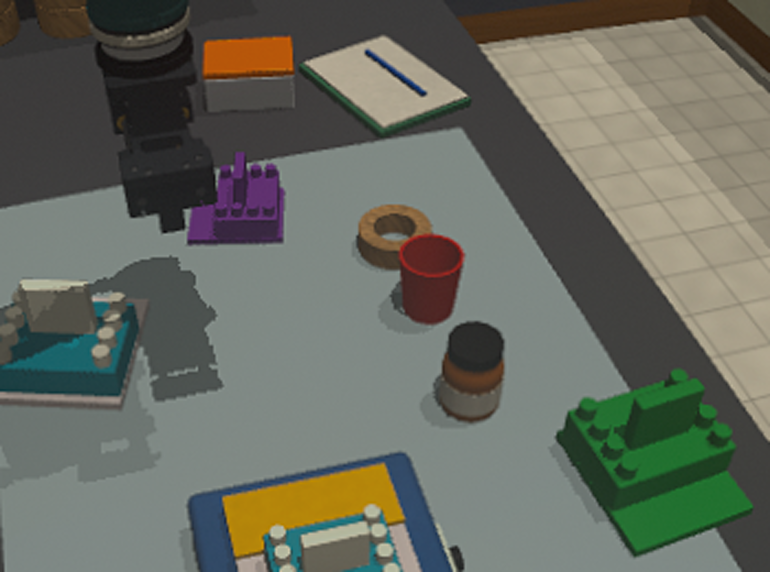

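The heel plate's top is at 74 mm, which is the pocket floor plus the 8 mm plate. The block is level and the bystanders haven't moved, with the ring, cup and jar at crop (395,235), (430,280) and (472,370). The arm is clear, so I'm handing in.

```bash
python3 -c "
from station import env
print(env.finish_job())"
```

```text
the job is handed in; nothing more can be done
None
```

The turquoise block is loaded in the shaker, lying flat and fully down, and the job was handed in at about 16 s of the 48 s allowed. `finish_job` reports no verdict.

**What I did:** I pinched the small block's fin and carried it to the shaker. I felt for the ledge (about 3.5 N) and slid the toe under the lip, feeling the spring from about y = -0.1625 m. I pushed about 6 mm further, until the heel came off the ledge, and lowered the block 5 mm to the pocket floor. Then I eased it back about 1 mm, released it and moved the arm away. The largest push I read on the shaker was about 5 N.

**Last checks:**
- **Seated:** the top of the heel plate is at 74 mm, as it should be on the pocket floor, and the heel sits beside the ledge edge. The body top is at 101.0 to 101.4 mm, against 102 mm expected.
- **Level:** the fitted slopes are under 0.4°.
- **Bystanders:** the cork ring, red cup and amber jar show no change in the side view.
- **Disagreements:** the two cameras differed by about 2 to 5 mm along the shaker's x and about 1 mm sideways. That is partly calibration, so I relied on touch for the final position. No check failed.

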